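# Move the tall cactus with the sprung tongs

## Task

Take the steel sprung tongs from their wooden rest and, by squeezing them, lift the tall column-shaped cactus out of the wooden plant tray; it is spiny, so never touch it with the fingers. Set it down upright in the one empty cell of the blue seed tray before letting the tongs spring open, then stand the tongs upright in their rest again and let go.

Things in the scene. Friction and masses are not known exactly. Their poses are not given: they have to be found in the camera images.
- tongs: Steel sprung tongs, 102 mm tall, 70 g, standing on open jaws. Origin midway between the jaw ends, z up, y = squeezing direction. Flat grip plates 18 mm wide at z 43-83: squeeze at z 62. Over the plates: 56 mm free (3 N, jaws 46 apart); hold at 53-55 to carry them open or to let go of a part; about 48 when shut on the cactus (spring 7 N; squeeze with 20 N). Jaws 24 mm wide, 4 thick, z 0-22.
- tall_cactus: Column-shaped cactus, tallest of the three in the wooden plant tray (the others: squat globes 34 mm high, 38 wide, some 80 mm away). Brown root plug under a green stem, both 26 mm in diameter, straight to z 54, domed top at z 64 mm; 35 g. Origin at the centre of its foot, z up; yaw means nothing. Stands on the tray floor, 6 mm above the bench (walls 20 mm). Grip with the jaws within z 28-54.
- empty_cell (a point): Centre of the floor of the one empty cell of the blue silicone seed tray (140 mm square, 28 mm high, 2 by 2 cells, turned any way). Cell 62 mm square inside, 23 mm deep, floor 5 mm above the bench. The other three cells hold globe cacti reaching 39 mm above the bench. z up; x and y along the cell's sides, away from the tray's middle.
- rest: The tongs' rest: shallow open wooden box fixed to the bench, 58 mm (x) by 90 mm (y), 22 mm high, walls and floor 6 mm, so a pocket 46 by 78 mm. Origin at the centre of its underside, z up. The tongs stand on its floor, their y along its y, either way round; open, they measure 24 by 54 mm at the jaws.
There are look-alikes about, which are no part of the job. Of the things like the tongs, leave any that is purple; of the rest the larger one is meant.

How it is judged:
By the outcome, as a careful person would: the job done as asked, in the order asked, and still so for the second after the job is handed in, with the robot touching nothing.
It also fails if it takes over 58 s, if anything falls off the work surface, if the arm or the gripper's body presses on something with over 40 N, if the wrist force passes 120 N, or if a joint passes its speed limit or range.

## Robot

A 7-joint arm with a two-finger parallel gripper is mounted at the origin on the work surface. World frame = base frame: x ahead of the robot, y to its left, z up, the work surface at z = 0. Lengths are in m, angles in rad, forces in N, time in s.
With the tool pointing down it reaches from about 0.425 to 1.025 m from the base axis. Payload 3.6 kg.
Tool frame: the origin (TCP) lies between the finger pads; the fingertips stand arm.finger_overhang ahead of it and the grasp point (between the pads) lies 8 mm behind it (arm.finger_overhang is the distance from the TCP to the fingertips, in m); z points along the fingers, y is the line along which they close (so a half turn about z gives the same grasp; the last joint's range is limited). The gripper opens to 85 mm and grips with 20 to 120 N. Pads are 22 mm wide; open, the fingers measure 114 mm over their backs; the gripper's body (76 mm by 85 mm) begins 54 mm behind the grasp point. The pads swing forward as they close: fully open they stand 13 mm farther back than shut.
Start: joints at [1.131, 0.591, 0.048, 1.609, -0.033, 0.943, -0.034], TCP at [0.246, -0.682, 0.242] pointing down, gripper open.
Joint ranges: [-2.69, 2.69], [-0.47, 2.24], [-1.27, 1.36], [0.19, 2.51], [-1.53, 4.68], [0.08, 2.07], [-3.09, 3.09]. Speed limits (rad/s): [2.57, 2.57, 3.14, 3.14, 3.14, 3.14, 3.14].

## Interface

Orientations are given as a 3x3 rotation matrix whose columns are the frame's x, y, z axes.
In Python, from bench import arm gives the robot as it stands. The module is installed in compiled form; this text tells all that it offers.
- The arm moves only by the tool jog_arm, never from a script. Its argument "motion" is a list of rows, each a list of 3 entries, a list of its own where there are three numbers: the shift along the tool's x, y, z normalised to -1 to 1, where 1 is 50 mm, then the turn, a rotation vector about the tool's x, y, z normalised to -1 to 1, where 1 is 8 degrees, then the opening in per cent of the stroke, from 0 (shut) to 100 (fully open). In form: [[[dx, dy, dz], [wx, wy, wz], gripper], ...]. A call has 1 to 5 rows; each row shifts and turns the commanded pose from where the row before left it, along the tool's axes as they then stand; what a row does not reach is not made up. A row lasts 1/10 s, in which the tool goes at most 50 mm and 8.59 degrees, less where a joint would pass 70% of its speed; a pose out of reach is approached as far as the arm can. A call with a number of a shift or a turn outside -1 to 1 is refused whole. A call with a gripper value outside its range is refused whole. The fingers move at their own pace and stop on an object; "newtons" is the grip in N (left out, the last holds). Time passes only in rows, so rows that do not move let the fingers close. It gives the time, the measured TCP pose, the force, the opening and the grip force at its end, in the units of the state.
- arm.observe(): the state, without advancing time (a new reading comes with each control period).
- arm.camera(name): name is "scene" or "top" or "wrist"; returns the picture (420x560x3 uint8, red, green, blue); there is no depth.
- arm.camera_model(name): a dict with "fovy" (degrees; the focal length in pixels is half the picture's height over the tangent of half this angle, whatever the lens; pixels are square), "cx", "cy" (the principal point, pixels), "world_to_cam" (4x4, takes a point from world to camera coordinates). Camera axes: x right, y down, z forward; pixel columns grow to the right and rows downward; lengths in m; the calibration is good to about 2 mm. The wrist camera is an equidistant fisheye: a pixel r from the principal point sees the ray r / f radians off the axis. A picture is of the moment at which its call begins: read the wrist's pose just before it. camera_model takes no time and is no camera call; for the wrist camera it gives the pose at the moment of the call.
- arm.finish_job(): hands the job in; it is judged then, once.
The state is a dict: "t": time; "q": joint angles; "qvel": joint speeds; "joint_efforts": joint torques, N m; "tcp_pos": TCP position; "tool_rot": TCP orientation; "contact_force": force on the tool from outside, world axes, zero at the start; "moment": the same for the moment, N m; "opening": finger opening in m; "grip_force": force on a finger pad.
Only numpy, scipy, OpenCV 4.12 (cv2) and the standard library are available. Lean on these libraries where they do the work, as an engineer would, in place of code of your own. Each camera call takes 0.05 s, during which the arm holds its last target. There are 200 camera calls.

## Working session

There is one attempt and no reset: what is moved stays moved. The work goes in short steps, Python scripts to look and compute and a tool call to move; the robot and the scene stay as the last step left them, time stands still between calls to the robot, and variables do not carry over. Pictures are saved under pics/ and viewed, at most 10 in all, crops included, and the job is handed in when it is done.

Besides the shell and the picture viewer there is one more tool, called as name(argument=value, ...) on one line, values as JSON. jog_arm: Moves the arm, as the interface text tells. Its arguments: {"type":"object","properties":{"motion":{"type":"array"},"newtons":{"type":"number"}},"required":["motion"]}

```bash
mkdir -p pics; cat > h.py <<'E'
import numpy as np, cv2
from bench import arm
def ray(m,u,v,fish=False):
    T=np.array(m["world_to_cam"]);f=210/np.tan(np.radians(m["fovy"])/2)
    x,y=u-m["cx"],v-m["cy"]
    if fish:
        r=np.hypot(x,y)+1e-9;a=r/f;d=np.array([x/r*np.sin(a),y/r*np.sin(a),np.cos(a)])
    else: d=np.array([x/f,y/f,1])
    R=T[:3,:3];return -R.T@T[:3,3],R.T@d
def onz(m,u,v,z,fish=False):
    c,d=ray(m,u,v,fish);return c+d*(z-c[2])/d[2]
def proj(m,p):
    T=np.array(m["world_to_cam"]);f=210/np.tan(np.radians(m["fovy"])/2)
    q=T[:3,:3]@np.array(p)+T[:3,3];return f*q[0]/q[2]+m["cx"],f*q[1]/q[2]+m["cy"]
def snap(n,fn):
    a=arm.camera(n);cv2.imwrite(fn,cv2.cvtColor(a,cv2.COLOR_RGB2BGR));return a
E
python3 - <<'E'
from h import *
for n in("top","scene"):
    snap(n,f"pics/{n}0.png");m=arm.camera_model(n);print(n,m["fovy"],m["cx"],m["cy"],ray(m,280,210))
s=arm.observe();print(s["t"],s["tool_rot"],s["opening"],arm.finger_overhang)
E
```

```text
top 51.195835623920395 277.27625975577837 212.49510376890177 (array([0.33072741, 0.01751501, 1.02284321]), array([ 0.20871731, -0.0260537 , -0.97766523]))
scene 54.14447627703774 275.75438799571754 205.2656995241597 (array([ 1.01538904, -0.06845974,  0.69836713]), array([-0.56397451,  0.10347381, -0.81942997]))
0.1 [[ 9.40435465e-01  3.39971310e-01 -8.03363074e-04]
 [ 3.39972243e-01 -9.40433524e-01  1.91332713e-03]
 [-1.05033234e-04 -2.07248184e-03 -9.99997847e-01]] 0.0856446805895974 0.011
```

View pics/top0.png

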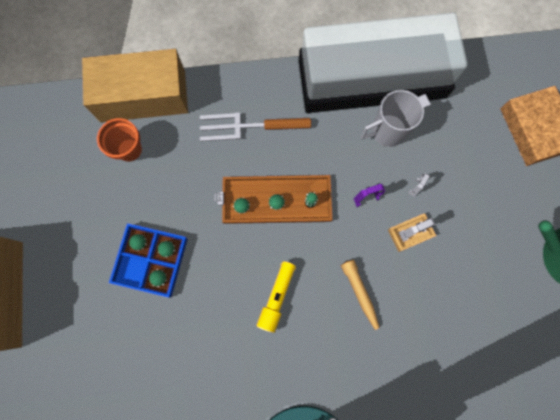

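View pics/scene0.png

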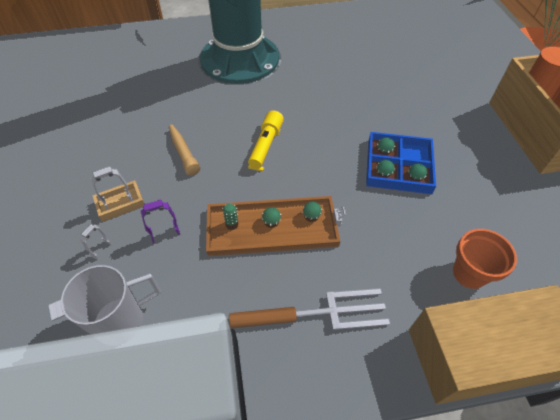

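```bash
python3 - <<'E'
from h import *
s=cv2.imread("pics/scene0.png");t=cv2.imread("pics/top0.png")
def c(im,x,y,w,h,k): return cv2.resize(im[y:y+h,x:x+w],None,fx=k,fy=k,interpolation=cv2.INTER_CUBIC)
a=c(s,70,150,130,100,3);b=c(s,195,185,130,100,3);d=c(t,345,160,130,100,3);e=c(t,100,215,130,100,3)
cv2.imwrite("pics/crop1.png",np.vstack([np.hstack([a,b]),np.hstack([d,e])])[:600,:800])
m=arm.camera_model("top")
for n,u,v,z in[("rest",412,231,.022),("small",424,180,.03),("cactus",312,200,.06),("tray",149,260,.028),("cell",132,270,.005),("purple",369,194,.03)]:print(n,onz(m,u,v,z).round(3))
snap("wrist","pics/w0.png");m=arm.camera_model("wrist");print(m["fovy"],ray(m,280,210,True),np.array(m["world_to_cam"]).round(3))
E
```

```text
rest [ 0.461 -0.307  0.022]
small [ 0.577 -0.353  0.03 ]
cactus [ 0.551 -0.082  0.06 ]
tray [0.461 0.299 0.028]
cell [0.445 0.346 0.005]
purple [ 0.558 -0.22   0.03 ]
65.70646984690485 (array([ 0.31261393, -0.6563913 ,  0.37373771]), array([-0.26608431, -0.10195934, -0.95854235])) [[ 0.34  -0.94  -0.002 -0.723]
 [-0.902 -0.327  0.281 -0.037]
 [-0.264 -0.094 -0.96   0.38 ]
 [ 0.     0.     0.     1.   ]]
```

View pics/crop1.png

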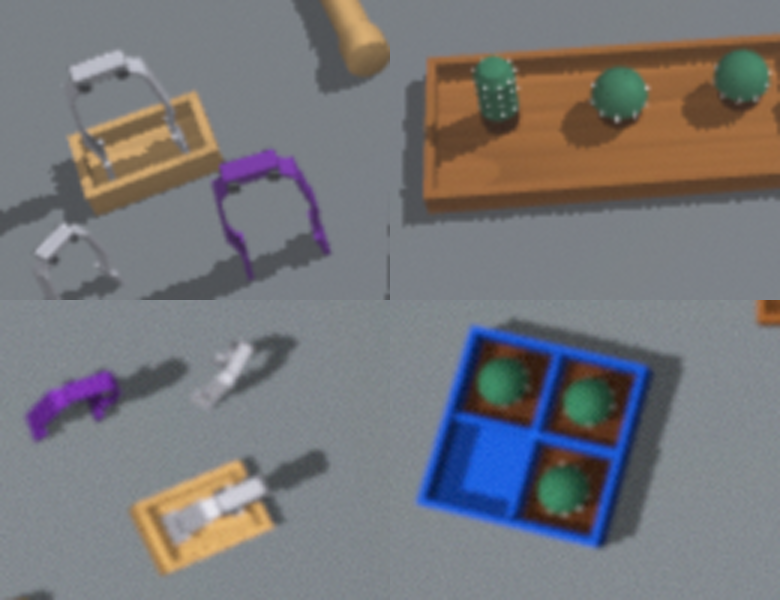

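View pics/w0.png

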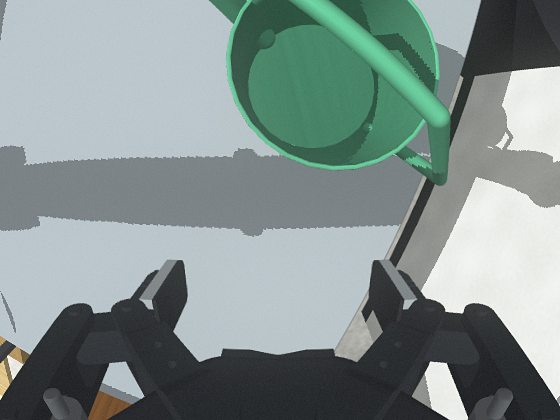

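```bash
python3 - <<'E'
from h import *
for n in("top","scene"):
    im=cv2.imread(f"pics/{n}0.png");m=arm.camera_model(n);h=cv2.cvtColor(im,cv2.COLOR_BGR2HSV)
    def comps(lo,hi,amin,box):
        k=cv2.inRange(h,np.array(lo),np.array(hi));z=np.zeros_like(k);x0,y0,x1,y1=box;z[y0:y1,x0:x1]=k[y0:y1,x0:x1]
        cs,_=cv2.findContours(z,cv2.RETR_EXTERNAL,cv2.CHAIN_APPROX_NONE);return [c for c in cs if cv2.contourArea(c)>amin]
    B={"top":[(380,205,445,255),(100,215,195,305),(220,170,340,225)],"scene":[(85,175,150,222),(360,125,445,200),(200,190,345,255)]}[n]
    for nm,lo,hi,b,z in[("rest",(10,70,80),(28,255,255),B[0],.022),("tray",(105,150,60),(125,255,255),B[1],.028)]:
        cs=comps(lo,hi,20,b)
        if not cs:print(n,nm,None);continue
        hu=cv2.convexHull(np.vstack(cs)).reshape(-1,2).astype(float)
        w=np.array([onz(m,u,v,z)[:2] for u,v in hu]).astype(np.float32)
        r=cv2.minAreaRect(w);print(n,nm,np.round(r[0],4),np.round(r[1],4),cv2.boxPoints(r).round(3).tolist())
    for c in comps((60,60,30),(95,255,255),15,B[2])+comps((60,60,30),(95,255,255),15,B[1]):
        x,y,w,hh=cv2.boundingRect(c);print(n,"green",x,y,w,hh,onz(m,x+w/2,y+hh/2,.05).round(3))
E
```

```text
top rest [ 0.4592 -0.3053] [0.0588 0.0977] [[0.4169999957084656, -0.2669999897480011], [0.4449999928474426, -0.3610000014305115], [0.5009999871253967, -0.3440000116825104], [0.4729999899864197, -0.25]]
top tray [0.4623 0.3011] [0.1446 0.1406] [[0.3720000088214874, 0.25600001215934753], [0.5040000081062317, 0.20900000631809235], [0.5529999732971191, 0.34599998593330383], [0.41999998688697815, 0.3930000066757202]]
top green 235 199 14 13 [0.558 0.076 0.05 ]
top green 270 195 14 14 [ 0.558 -0.004  0.05 ]
top green 307 193 10 13 [ 0.555 -0.084  0.05 ]
top green 149 271 17 15 [0.415 0.277 0.05 ]
top green 158 242 16 14 [0.478 0.254 0.05 ]
top green 129 235 16 15 [0.5   0.318 0.05 ]
scene rest [ 0.4664 -0.3055] [0.0751 0.0906] [[0.4169999957084656, -0.27300000190734863], [0.4440000057220459, -0.36000001430511475], [0.515999972820282, -0.33799999952316284], [0.48899999260902405, -0.25099998712539673]]
scene tray [0.4722 0.2973] [0.1411 0.1607] [[0.37299999594688416, 0.257999986410141], [0.5239999890327454, 0.20399999618530273], [0.5720000267028809, 0.3370000123977661], [0.41999998688697815, 0.39100000262260437]]
scene green 263 208 17 16 [ 0.58  -0.005  0.05 ]
scene green 224 204 13 21 [ 0.563 -0.082  0.05 ]
scene green 304 202 17 16 [0.58  0.075 0.05 ]
scene green 410 164 17 15 [0.525 0.311 0.05 ]
scene green 378 160 16 15 [0.502 0.249 0.05 ]
scene green 378 138 17 14 [0.441 0.271 0.05 ]
```

Candidates: purple (369,194) excluded; small steel (424,180) is the smaller; steel in the rest (412,231) is larger and in the rest, so it is the one meant. The tall cactus is at top (312,200) / scene (231,217), and the empty cell at top (132,272).

jog_arm(motion=[[[0.65,-0.55,0],[0,0,0],100],[[0.65,-0.55,0],[0,0,0],100],[[0.65,-0.55,0],[0,0,0],100],[[0.65,-0.55,0],[0,0,0],100],[[0.65,-0.55,0],[0,0,0],100]], newtons=20)

```text
t: 0.65
tcp_pos: [0.353, -0.4955, 0.242]
tool_rot: [[0.941, 0.34, -0.0], [0.34, -0.941, 0.0], [-0.0, -0.001, -1.0]]
contact_force: [0.6, -0.3, 0.1]
opening: 0.0856
grip_force: 0.0
```

jog_arm(motion=[[[0.65,-0.55,0],[0,0,0],100],[[0.65,-0.55,0],[0,0,0],100],[[0.65,-0.55,0],[0,0,0],100],[[0.65,-0.55,0],[0,0,0],100],[[0,0,0],[0,0,0],100]])

```text
t: 1.15
tcp_pos: [0.4416, -0.3423, 0.2421]
tool_rot: [[0.936, 0.351, 0.002], [0.351, -0.936, 0.004], [0.003, -0.003, -1.0]]
contact_force: [-0.2, -0.6, -0.4]
opening: 0.0851
grip_force: 0.0
```

```bash
cat > st.py <<'E'
from h import *
import sys
def to(p,yaw_axis=None):
    s=arm.observe();R=np.array(s["tool_rot"]);d=R.T@(np.array(p)-np.array(s["tcp_pos"]));print("shift units",(d/.05).round(3))
    if yaw_axis is not None:
        y=R.T@np.append(np.array(yaw_axis)/np.linalg.norm(yaw_axis),0);print("turn deg about tool z",np.degrees(np.arctan2(-y[0],y[1])).round(2))
def st():
    s=arm.observe();print({k:np.round(s[k],4).tolist() for k in("t","q","tcp_pos","tool_rot","contact_force","opening","grip_force")})
E
python3 - <<'E'
from st import *
st();to([.460,-.3087,.2],[.285,-.958])
m=arm.camera_model("wrist");np.save("w1.npy",np.array(m["world_to_cam"]));a=snap("wrist","pics/w1.png")
E
```

```text
{'t': 1.15, 'q': [0.5803, 0.3837, 0.0006, 1.9865, -0.0067, 0.7723, -0.6268], 'tcp_pos': [0.4416, -0.3423, 0.2421], 'tool_rot': [[0.9365, 0.3507, 0.0016], [0.3507, -0.9365, 0.0042], [0.003, -0.0034, -1.0]], 'contact_force': [-0.1789, -0.6053, -0.4238], 'opening': 0.0851, 'grip_force': 0.0}
shift units [ 0.578 -0.498  0.846]
turn deg about tool z 3.96
```

View pics/w1.png

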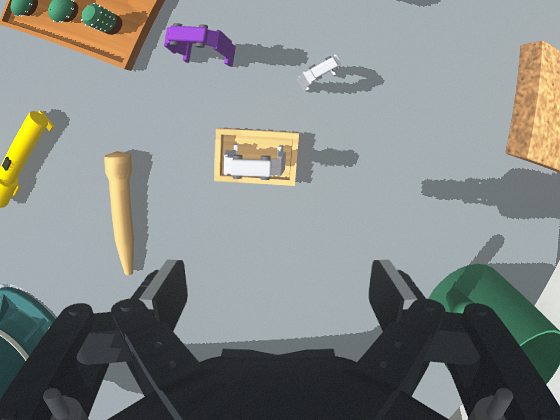

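```bash
python3 - <<'E'
from st import *
m=arm.camera_model("wrist");m["world_to_cam"]=np.load("w1.npy")
im=cv2.imread("pics/w1.png");h=cv2.cvtColor(im,cv2.COLOR_BGR2HSV)
def cont(lo,hi,b,z,amin=30):
    k=cv2.inRange(h,np.array(lo),np.array(hi));q=np.zeros_like(k);x0,y0,x1,y1=b;q[y0:y1,x0:x1]=k[y0:y1,x0:x1]
    cs,_=cv2.findContours(q,cv2.RETR_EXTERNAL,cv2.CHAIN_APPROX_NONE);c=np.vstack([c for c in cs if cv2.contourArea(c)>amin])
    hu=cv2.convexHull(c).reshape(-1,2).astype(float)
    w=np.array([onz(m,u,v,z,True)[:2] for u,v in hu],np.float32);r=cv2.minAreaRect(w);print(np.round(r[0],4),np.round(r[1],4),cv2.boxPoints(r).round(4).tolist(), hu.min(0),hu.max(0))
cont((10,60,90),(30,255,255),(205,120,310,195),.022)
cont((0,0,205),(180,30,255),(218,140,292,184),.108)
for n,(u,v) in {"bl":(224,158),"br":(271,160),"tl":(224,179),"tr":(270,179)}.items():print(n,onz(m,u,v,.108,True).round(4))
cv2.imwrite("pics/crop2.png",cv2.resize(im[115:200,200:315],None,fx=6,fy=6,interpolation=cv2.INTER_NEAREST))
E
```

```text
[ 0.4583 -0.3079] [0.059  0.0908] [[0.4169999957084656, -0.2728999853134155], [0.4429999887943268, -0.35989999771118164], [0.49959999322891235, -0.34290000796318054], [0.47350001335144043, -0.25600001215934753]] [214. 128.] [298. 185.]
[ 0.4604 -0.306 ] [0.0161 0.0383] [[0.4472000002861023, -0.28999999165534973], [0.45820000767707825, -0.32670000195503235], [0.47369998693466187, -0.32199999690055847], [0.4625999927520752, -0.28529998660087585]] [224. 155.] [269. 176.]
bl [ 0.4602 -0.2862  0.108 ]
br [ 0.472  -0.3235  0.108 ]
tl [ 0.4432 -0.2919  0.108 ]
tr [ 0.4567 -0.3283  0.108 ]
```

View pics/crop2.png

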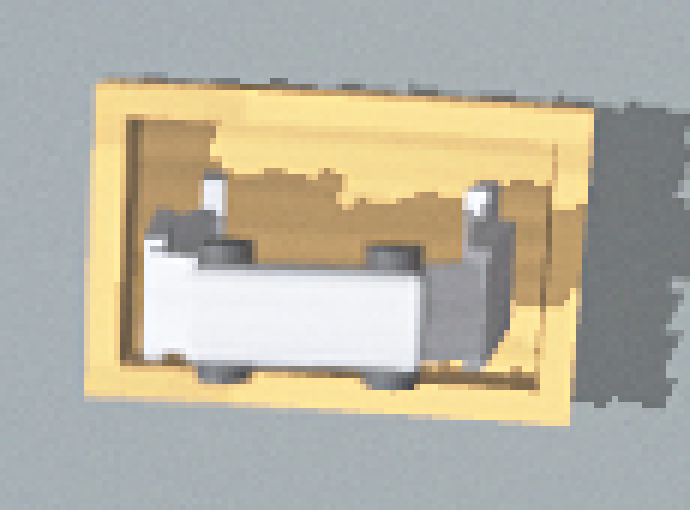

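jog_arm(motion=[[[0.56,-0.5,0],[0,0,0],100],[[0,0,0.6],[0,0,0.5],100],[[0,0,0],[0,0,0],100],[[0,0,0],[0,0,0],100]])

```text
t: 1.6
tcp_pos: [0.4538, -0.3178, 0.212]
tool_rot: [[0.962, 0.273, -0.002], [0.273, -0.962, 0.0], [-0.002, -0.001, -1.0]]
contact_force: [0.2, -0.5, -0.9]
opening: 0.0855
grip_force: 0.0
```

```bash
python3 -c "
from st import *
st();to([.459,-.309,.060],[.286,-.958])"
```

```text
{'t': 1.6, 'q': [0.5143, 0.4178, 0.019, 2.0231, -0.0102, 0.7027, -0.7553], 'tcp_pos': [0.4538, -0.3178, 0.212], 'tool_rot': [[0.9621, 0.2727, -0.0022], [0.2727, -0.9621, 0.0], [-0.0022, -0.0006, -1.0]], 'contact_force': [0.2232, -0.4636, -0.894], 'opening': 0.0855, 'grip_force': 0.0}
shift units [ 0.154 -0.14   3.039]
turn deg about tool z -0.8
```

jog_arm(motion=[[[0.15,-0.14,0.8],[0,0,-0.1],100],[[0,0,0.8],[0,0,0],100],[[0,0,0],[0,0,0],100],[[0,0,0],[0,0,0],100]])

```text
t: 2.0
tcp_pos: [0.4601, -0.3093, 0.133]
tool_rot: [[0.958, 0.285, -0.001], [0.285, -0.958, -0.001], [-0.001, 0.0, -1.0]]
contact_force: [1.1, 0.2, 1.4]
opening: 0.0859
grip_force: 0.0
```

```bash
python3 - <<'E'
from st import *
st();to([.459,-.309,.060],[.286,-.958])
snap("wrist","pics/w2.png")
E
```

```text
{'t': 2.0, 'q': [0.5032, 0.5341, 0.009, 2.0772, -0.0076, 0.5304, -0.7639], 'tcp_pos': [0.4601, -0.3093, 0.133], 'tool_rot': [[0.9584, 0.2853, -0.0005], [0.2853, -0.9584, -0.0006], [-0.0006, 0.0004, -1.0]], 'contact_force': [1.0943, 0.1968, 1.365], 'opening': 0.0859, 'grip_force': 0.0}
shift units [-0.017 -0.013  1.46 ]
turn deg about tool z -0.04
```

View pics/w2.png

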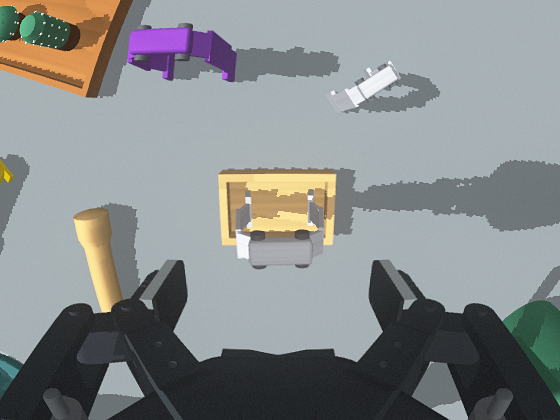

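jog_arm(motion=[[[0,0,0.7],[0,0,0],100],[[0,0,0.5],[0,0,0],100],[[0,0,0.26],[0,0,0],100],[[0,0,0],[0,0,0],100]])

```text
t: 2.45
tcp_pos: [0.4605, -0.3084, 0.0595]
tool_rot: [[0.958, 0.286, -0.0], [0.286, -0.958, -0.0], [-0.0, 0.0, -1.0]]
contact_force: [-0.0, 0.0, 0.2]
opening: 0.0856
grip_force: 0.0
```

jog_arm(motion=[[[0,0,0],[0,0,0],70],[[0,0,0],[0,0,0],66],[[0,0,0],[0,0,0],63],[[0,0,0],[0,0,0],63],[[0,0,0],[0,0,0],63]], newtons=20)

```text
t: 2.95
tcp_pos: [0.4619, -0.3089, 0.0613]
tool_rot: [[0.958, 0.287, 0.003], [0.287, -0.958, -0.002], [0.003, 0.003, -1.0]]
contact_force: [-0.4, 0.0, 5.2]
opening: 0.0539
grip_force: 5.7
```

jog_arm(motion=[[[0,0,0],[0,0,0],63],[[0,0,-0.2],[0,0,0],63],[[0,0,-0.4],[0,0,0],63],[[0,0,-0.4],[0,0,0],63],[[0,0,0],[0,0,0],63]])

```text
t: 3.45
tcp_pos: [0.4623, -0.309, 0.1125]
tool_rot: [[0.958, 0.287, 0.005], [0.287, -0.958, -0.003], [0.004, 0.005, -1.0]]
contact_force: [-0.0, -0.2, -1.1]
opening: 0.0538
grip_force: 3.3
```

```bash
python3 - <<'E'
from st import *
st()
snap("wrist","pics/w3.png");snap("scene","pics/s3.png")
a=cv2.imread("pics/s3.png")[120:240,60:260];b=cv2.imread("pics/w3.png")
cv2.imwrite("pics/c3.png",np.hstack([cv2.resize(a,(400,240),interpolation=cv2.INTER_CUBIC),cv2.resize(b[100:380,100:500],(343,240))]))
E
```

```text
{'t': 3.45, 'q': [0.5026, 0.5668, 0.0069, 2.0879, -0.0077, 0.4807, -0.7648], 'tcp_pos': [0.4623, -0.309, 0.1125], 'tool_rot': [[0.958, 0.2866, 0.0054], [0.2867, -0.958, -0.0031], [0.0043, 0.0046, -1.0]], 'contact_force': [-0.0078, -0.1569, -1.1138], 'opening': 0.0538, 'grip_force': 3.3082}
```

View pics/c3.png

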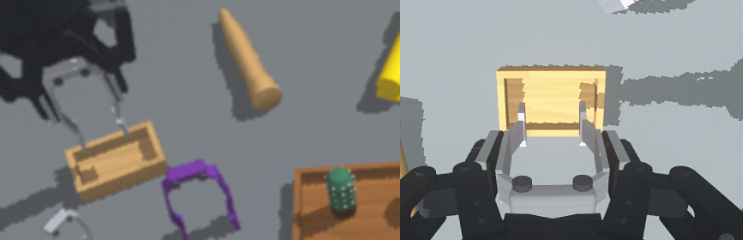

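jog_arm(motion=[[[0,0,-0.6],[0,0,0],63],[[0,0,-0.6],[0,0,0],63],[[0.1,-0.2,-0.55],[0,0,0],63],[[0.4,-0.5,0],[0,0,0],63],[[0.5,-0.6,0],[0,0,0],63]])

```text
t: 4.05
tcp_pos: [0.4892, -0.2323, 0.1971]
tool_rot: [[0.959, 0.283, 0.0], [0.283, -0.959, -0.001], [-0.0, 0.001, -1.0]]
contact_force: [0.5, 0.1, -1.0]
opening: 0.054
grip_force: 3.3
```

jog_arm(motion=[[[0.5,-0.6,0],[0,0,0],63],[[0.5,-0.6,0],[0,0,0],63],[[0.5,-0.6,0],[0,0,0],63],[[0.4,-0.5,0],[0,0,0],63],[[0.1,-0.2,0],[0,0,0],63]])

```text
t: 4.55
tcp_pos: [0.5508, -0.0781, 0.1959]
tool_rot: [[0.956, 0.293, -0.0], [0.293, -0.956, 0.002], [0.0, -0.002, -1.0]]
contact_force: [0.3, -1.0, -0.3]
opening: 0.0537
grip_force: 3.3
```

jog_arm(motion=[[[0,0,0],[0,0,0],63],[[0,0,0],[0,0,0],63]])

```text
t: 4.75
tcp_pos: [0.5485, -0.0843, 0.1961]
tool_rot: [[0.958, 0.286, -0.002], [0.286, -0.958, -0.001], [-0.002, 0.0, -1.0]]
contact_force: [0.1, 0.2, -0.6]
opening: 0.0539
grip_force: 3.3
```

```bash
python3 - <<'E'
from st import *
st()
m=arm.camera_model("wrist");np.save("w4.npy",np.array(m["world_to_cam"]));snap("wrist","pics/w4.png")
im=cv2.imread("pics/w4.png");h=cv2.cvtColor(im,cv2.COLOR_BGR2HSV);k=cv2.inRange(h,np.array((60,60,30)),np.array((95,255,255)))
cs,_=cv2.findContours(k,cv2.RETR_EXTERNAL,cv2.CHAIN_APPROX_NONE)
for c in cs:
    if cv2.contourArea(c)>100:print(cv2.boundingRect(c))
E
```

```text
{'t': 4.75, 'q': [0.0678, 0.4407, 0.0033, 2.0333, -0.0003, 0.6697, -1.2101], 'tcp_pos': [0.5485, -0.0843, 0.1961], 'tool_rot': [[0.9584, 0.2856, -0.0022], [0.2856, -0.9584, -0.0011], [-0.0024, 0.0004, -1.0]], 'contact_force': [0.1269, 0.2159, -0.6109], 'opening': 0.0539, 'grip_force': 3.3089}
(523, 338, 37, 82)
(265, 171, 30, 35)
(0, 154, 11, 29)
(182, 134, 38, 38)
(107, 114, 35, 36)
```

View pics/w4.png

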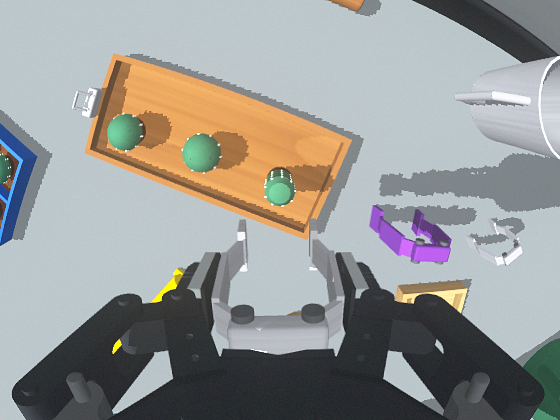

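```bash
python3 - <<'E'
from st import *
m=arm.camera_model("wrist");m["world_to_cam"]=np.load("w4.npy")
for u,v,z in[(280,189,.066),(265,189,.06),(295,189,.06),(280,206,.06),(280,171,.02)]:print(u,v,z,onz(m,u,v,z,True).round(4))
# scene: predicted silhouettes for candidates
ms=arm.camera_model("scene");mt=arm.camera_model("top")
T=np.radians(np.arange(0,360,10))
for c in[(.55,-.084),(.553,-.083),(.556,-.083)]:
    P=[(c[0]+.013*np.cos(a),c[1]+.013*np.sin(a),z) for a in T for z in(.03,.06)]+[(c[0]+.007*np.cos(a),c[1]+.007*np.sin(a),.068) for a in T]
    for M in(ms,mt):
        q=np.array([proj(M,p) for p in P]);print(c,q.min(0).round(1),q.max(0).round(1))
# jaw ends
s=arm.observe()
for u,v in[(243,268),(311,266)]:print("jaw",onz(m,u,v,s["tcp_pos"][2]-.055,True).round(4))
E
```

```text
280 189 0.066 [ 0.559  -0.0822  0.066 ]
265 189 0.06 [ 0.554  -0.0705  0.06  ]
295 189 0.06 [ 0.5613 -0.0948  0.06  ]
280 206 0.06 [ 0.5433 -0.0869  0.06  ]
280 171 0.02 [ 0.5659 -0.0805  0.02  ]
(0.55, -0.084) [221.2 200.8] [236.2 220.7]
(0.55, -0.084) [306.2 194.9] [318.5 208.9]
(0.553, -0.083) [221.9 202. ] [236.9 221.9]
(0.553, -0.083) [305.6 193.7] [317.9 207.7]
(0.556, -0.083) [222.1 203.3] [237.  223.1]
(0.556, -0.083) [305.4 192.4] [317.7 206.4]
jaw [ 0.5189 -0.0688  0.1413]
jaw [ 0.5328 -0.1103  0.1413]
```

jog_arm(motion=[[[0.15,0.02,0],[0,0,0],63],[[0,0,0.6],[0,0,0],63],[[0,0,0.5],[0,0,0],63],[[0,0,0],[0,0,0],63],[[0,0,0],[0,0,0],63]])

```text
t: 5.3
tcp_pos: [0.5572, -0.0827, 0.1418]
tool_rot: [[0.958, 0.285, -0.001], [0.285, -0.958, -0.0], [-0.001, 0.0, -1.0]]
contact_force: [0.8, 0.6, -0.7]
opening: 0.0538
grip_force: 3.3
```

```bash
python3 - <<'E'
from st import *
st();to([.5562,-.0833,.0915],[.286,-.958])
snap("wrist","pics/w5.png");cv2.imwrite("pics/c5.png",cv2.imread("pics/w5.png")[100:380,130:430])
E
```

```text
{'t': 5.3, 'q': [0.0664, 0.529, 0.0004, 2.0522, 0.0004, 0.561, -1.2151], 'tcp_pos': [0.5572, -0.0827, 0.1418], 'tool_rot': [[0.9584, 0.2853, -0.0006], [0.2853, -0.9584, -0.0004], [-0.0007, 0.0002, -1.0]], 'contact_force': [0.7629, 0.609, -0.6544], 'opening': 0.0538, 'grip_force': 3.3083}
shift units [-0.022  0.006  1.006]
turn deg about tool z -0.04
```

View pics/c5.png

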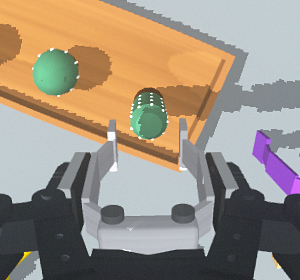

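jog_arm(motion=[[[-0.02,0,0.4],[0,0,0],63],[[0,0,0.4],[0,0,0],63],[[0,0,0.2],[0,0,0],63],[[0,0,0],[0,0,0],63],[[0,0,0],[0,0,0],63]])

```text
t: 5.85
tcp_pos: [0.557, -0.0821, 0.0927]
tool_rot: [[0.958, 0.287, 0.001], [0.287, -0.958, -0.0], [0.001, 0.001, -1.0]]
contact_force: [0.4, -0.3, -0.5]
opening: 0.0538
grip_force: 3.3
```

jog_arm(motion=[[[0,0,0],[0,0,0],59],[[0,0,0],[0,0,0],56],[[0,0,0],[0,0,0],50],[[0,0,0],[0,0,0],50],[[0,0,0],[0,0,0],50]], newtons=20)

```text
t: 6.35
tcp_pos: [0.557, -0.0821, 0.0925]
tool_rot: [[0.958, 0.287, 0.002], [0.287, -0.958, -0.0], [0.002, 0.001, -1.0]]
contact_force: [-0.1, -0.5, 3.9]
opening: 0.0477
grip_force: 22.3
```

jog_arm(motion=[[[0,0,0],[0,0,0],50],[[0,0,0],[0,0,0],50]])

```text
t: 6.55
tcp_pos: [0.5569, -0.082, 0.0921]
tool_rot: [[0.958, 0.287, 0.001], [0.287, -0.958, -0.0], [0.001, 0.001, -1.0]]
contact_force: [0.9, -0.9, 3.4]
opening: 0.0479
grip_force: 22.3
```

jog_arm(motion=[[[0,0,-0.2],[0,0,0],50],[[0,0,-0.4],[0,0,0],50],[[0,0,-0.5],[0,0,0],50],[[0,0,-0.5],[0,0,0],50],[[0,0,-0.4],[0,0,0],50]])

```text
t: 7.05
tcp_pos: [0.5554, -0.0816, 0.1929]
tool_rot: [[0.958, 0.287, -0.001], [0.287, -0.958, 0.0], [-0.001, -0.001, -1.0]]
contact_force: [-0.8, 0.7, -2.2]
opening: 0.0479
grip_force: 22.0
```

```bash
python3 - <<'E'
from st import *
st()
m=arm.camera_model("wrist");np.save("w6.npy",np.array(m["world_to_cam"]));snap("wrist","pics/w6.png");snap("scene","pics/s6.png")
def green(fn):
    h=cv2.cvtColor(cv2.imread(fn),cv2.COLOR_BGR2HSV);k=cv2.inRange(h,np.array((60,60,30)),np.array((95,255,255)))
    cs,_=cv2.findContours(k,cv2.RETR_EXTERNAL,cv2.CHAIN_APPROX_NONE);return [cv2.boundingRect(c) for c in cs if cv2.contourArea(c)>40]
print(green("pics/w6.png"));print(green("pics/s6.png"));s=arm.observe();print(proj(arm.camera_model("scene"),np.array(s["tcp_pos"])-[0,0,.05]))
# tray in wrist/top recheck: inner empty cell centre via bright blue region in top image
m=arm.camera_model("top");h=cv2.cvtColor(cv2.imread("pics/top0.png"),cv2.COLOR_BGR2HSV)
for p in[(.4424,.346,.005),(.463,.303,.028)]:print(p,np.round(proj(m,p),1))
c=np.array([.463,.303]);e=np.array([-.943,.331]);v=np.array([.331,.943])
for i in(-1,1):
  for j in(-1,1):
    q=c+.07*(i*e+j*v);g=c+.0337*(i*e+j*v);print(i,j,"corner top",np.round(proj(m,[*q,.028]),1),"scene",np.round(proj(arm.camera_model("scene"),[*q,.028]),1),"cell .03",np.round(proj(m,[*g,.03]),1))
E
```

```text
{'t': 7.05, 'q': [0.0644, 0.452, 0.0013, 2.0224, -0.0013, 0.6684, -1.2131], 'tcp_pos': [0.5554, -0.0816, 0.1929], 'tool_rot': [[0.9579, 0.2869, -0.0012], [0.2869, -0.9579, 0.0003], [-0.0011, -0.0006, -1.0]], 'contact_force': [-0.8017, 0.6781, -2.2103], 'opening': 0.0479, 'grip_force': 21.9821}
[(524, 343, 36, 77), (255, 210, 46, 62), (0, 161, 11, 28), (183, 142, 38, 38), (107, 121, 35, 37)]
[(263, 208, 17, 16), (304, 202, 17, 17), (217, 168, 16, 25), (410, 164, 17, 15), (378, 160, 16, 15), (378, 138, 17, 14), (152, 0, 127, 83)]
(np.float64(224.8096252550555), np.float64(181.31348242031584))
(0.4424, 0.346, 0.005) [132.1 271. ]
(0.463, 0.303, 0.028) [147.3 259.1]
-1 -1 corner top [185.3 236.3] scene [368.3 177.9] cell .03 [165.5 247.9]
-1 1 corner top [126.9 222.8] scene [436.5 186.1] cell .03 [137.1 241.3]
1 -1 corner top [168.5 296.8] scene [370.4 131.4] cell .03 [157.2 277. ]
1 1 corner top [108.6 282.5] scene [432.8 138.2] cell .03 [128.5 270.2]
```

jog_arm(motion=[[[0.02,-0.3,0],[0,0,0],50],[[0.02,-0.5,0],[0,0,0],50],[[0.02,-0.7,0],[0,0,0],50],[[0.02,-0.7,0],[0,0,0],50],[[0.02,-0.7,0],[0,0,0],50]])

```text
t: 7.65
tcp_pos: [0.5168, 0.0606, 0.1901]
tool_rot: [[0.958, 0.288, -0.004], [0.288, -0.958, -0.0], [-0.004, -0.001, -1.0]]
contact_force: [0.8, -0.3, -0.8]
opening: 0.0479
grip_force: 22.0
```

jog_arm(motion=[[[0.02,-0.7,0],[0,0,0],50],[[0.02,-0.7,0],[0,0,0],50],[[0.02,-0.7,0],[0,0,0],50],[[0.02,-0.7,0],[0,0,0],50],[[0.02,-0.7,0],[0,0,0],50]])

```text
t: 8.15
tcp_pos: [0.471, 0.2292, 0.1901]
tool_rot: [[0.958, 0.288, -0.004], [0.288, -0.958, -0.002], [-0.004, 0.0, -1.0]]
contact_force: [0.8, -0.0, -0.7]
opening: 0.0474
grip_force: 22.0
```

jog_arm(motion=[[[0.02,-0.7,0],[0,0,0],50],[[0.02,-0.7,0],[0,0,0],50],[[0.02,-0.6,0],[0,0,0],50],[[0.02,-0.3,0],[0,0,0],50],[[0,0,0],[0,0,0],50]])

```text
t: 8.65
tcp_pos: [0.4425, 0.3413, 0.1906]
tool_rot: [[0.956, 0.292, -0.002], [0.292, -0.956, -0.0], [-0.002, -0.0, -1.0]]
contact_force: [0.1, -0.1, -1.2]
opening: 0.0476
grip_force: 22.0
```

jog_arm(motion=[[[0,0,0],[0,0,0],50],[[0,0,0],[0,0,0],50]])

```text
t: 8.85
tcp_pos: [0.4452, 0.3362, 0.1913]
tool_rot: [[0.959, 0.284, -0.001], [0.284, -0.959, -0.002], [-0.001, 0.002, -1.0]]
contact_force: [-0.0, -0.3, -0.8]
opening: 0.0476
grip_force: 22.0
```

```bash
cat >> st.py <<'E'
def masks(fn,lo,hi,amin=40):
    h=cv2.cvtColor(cv2.imread(fn),cv2.COLOR_BGR2HSV);k=cv2.inRange(h,np.array(lo),np.array(hi))
    cs,_=cv2.findContours(k,cv2.RETR_EXTERNAL,cv2.CHAIN_APPROX_NONE);return [c for c in cs if cv2.contourArea(c)>amin]
E
python3 - <<'E'
from st import *
st();to([.442,.345,.1],[.286,-.958])
m=arm.camera_model("wrist");snap("wrist","pics/w7.png")
print([cv2.boundingRect(c) for c in masks("pics/w7.png",(60,60,30),(95,255,255))])
c=max(masks("pics/w7.png",(105,150,60),(125,255,255)),key=cv2.contourArea)
hu=cv2.convexHull(c).reshape(-1,2);print(hu.min(0),hu.max(0))
r=cv2.minAreaRect(np.array([onz(m,u,v,.028,True)[:2] for u,v in hu.astype(float)],np.float32));print(r,cv2.boxPoints(r))
E
```

```text
{'t': 8.85, 'q': [-0.7179, 0.4508, -0.0144, 2.03, 0.0121, 0.663, -2.0233], 'tcp_pos': [0.4452, 0.3362, 0.1913], 'tool_rot': [[0.9588, 0.284, -0.0008], [0.284, -0.9588, -0.0023], [-0.0014, 0.002, -1.0]], 'contact_force': [-0.0415, -0.3067, -0.822], 'opening': 0.0476, 'grip_force': 21.9998}
shift units [-0.009 -0.19   1.825]
turn deg about tool z -0.12
[(307, 215, 34, 36), (255, 210, 46, 62), (552, 172, 8, 26), (347, 160, 38, 38), (512, 145, 26, 31), (290, 115, 40, 40)]
[214  88] [414 256]
((0.4611824154853821, 0.3030731678009033), (0.14015509188175201, 0.14014092087745667), 70.43089294433594) [[0.37168735 0.26051307]
 [0.50373346 0.21357377]
 [0.5506775  0.34563327]
 [0.41863137 0.39257258]]
```

jog_arm(motion=[[[-0.03,-0.21,0],[0,0,0],50],[[0,0,0.4],[0,0,0],50],[[0,0,0.6],[0,0,0],50],[[0,0,0.5],[0,0,0],50],[[0,0,0.2],[0,0,0],50]])

```text
t: 9.4
tcp_pos: [0.4392, 0.3476, 0.1049]
tool_rot: [[0.958, 0.286, -0.003], [0.286, -0.958, -0.002], [-0.003, 0.001, -1.0]]
contact_force: [-0.1, -0.1, -2.0]
opening: 0.0476
grip_force: 22.0
```

jog_arm(motion=[[[0,0,0],[0,0,0],50],[[0,0,0],[0,0,0],50],[[0,0,0.1],[0,0,0],50],[[0,0,0.04],[0,0,0],50],[[0,0,0],[0,0,0],50]])

```text
t: 9.9
tcp_pos: [0.4405, 0.3486, 0.1001]
tool_rot: [[0.958, 0.287, 0.0], [0.287, -0.958, 0.0], [0.0, -0.0, -1.0]]
contact_force: [-0.7, 0.5, -1.3]
opening: 0.0478
grip_force: 22.0
```

```bash
python3 -c "
from st import *
st();to([.4407,.3461,.0911],[.286,-.958])"
```

```text
{'t': 9.9, 'q': [-0.7388, 0.5931, -0.0156, 2.0762, 0.0192, 0.4719, -2.0486], 'tcp_pos': [0.4405, 0.3486, 0.1001], 'tool_rot': [[0.958, 0.2869, 0.0003], [0.2869, -0.958, 0.0003], [0.0004, -0.0002, -1.0]], 'contact_force': [-0.7285, 0.5088, -1.2659], 'opening': 0.0478, 'grip_force': 21.9992}
shift units [-0.009  0.049  0.18 ]
turn deg about tool z 0.05
```

jog_arm(motion=[[[0,0.04,0.06],[0,0,0],50],[[0,0,0.06],[0,0,0],50],[[0,0,0],[0,0,0],50],[[0,0,0],[0,0,0],50]])

```text
t: 10.3
tcp_pos: [0.4409, 0.3465, 0.0936]
tool_rot: [[0.958, 0.287, -0.0], [0.287, -0.958, -0.0], [-0.0, 0.0, -1.0]]
contact_force: [1.2, 0.0, -1.4]
opening: 0.0476
grip_force: 22.0
```

jog_arm(motion=[[[0,0,0.03],[0,0,0],50],[[0,0,0.02],[0,0,0],50],[[0,0,0],[0,0,0],50],[[0,0,0],[0,0,0],50]])

```text
t: 10.7
tcp_pos: [0.4409, 0.3466, 0.0913]
tool_rot: [[0.958, 0.287, -0.0], [0.287, -0.958, -0.0], [-0.0, -0.0, -1.0]]
contact_force: [0.7, -0.8, 0.2]
opening: 0.0477
grip_force: 22.0
```

jog_arm(motion=[[[0,0,0.03],[0,0,0],50],[[0,0,0],[0,0,0],50],[[0,0,0],[0,0,0],50]])

```text
t: 11.0
tcp_pos: [0.4411, 0.3467, 0.09]
tool_rot: [[0.958, 0.287, 0.0], [0.287, -0.958, 0.0], [0.0, -0.0, -1.0]]
contact_force: [-0.1, 0.2, 2.3]
opening: 0.0475
grip_force: 22.2
```

jog_arm(motion=[[[0,0,0],[0,0,0],57],[[0,0,0],[0,0,0],59],[[0,0,0],[0,0,0],61],[[0,0,0],[0,0,0],63],[[0,0,0],[0,0,0],63]])

```text
t: 11.5
tcp_pos: [0.4409, 0.3465, 0.0897]
tool_rot: [[0.958, 0.287, -0.0], [0.287, -0.958, -0.0], [-0.0, 0.0, -1.0]]
contact_force: [1.1, 1.0, -0.8]
opening: 0.0539
grip_force: 3.3
```

jog_arm(motion=[[[0,0,-0.1],[0,0,0],63],[[0,0,-0.2],[0,0,0],63],[[0,0,-0.4],[0,0,0],63],[[0,0,-0.6],[0,0,0],63],[[0,0,-0.8],[0,0,0],63]])

```text
t: 12.0
tcp_pos: [0.44, 0.3457, 0.1953]
tool_rot: [[0.958, 0.287, -0.002], [0.287, -0.958, -0.002], [-0.003, 0.001, -1.0]]
contact_force: [1.1, -0.2, -0.6]
opening: 0.0542
grip_force: 3.3
```

```bash
python3 - <<'E'
from st import *
st()
for n in("wrist","scene","top"):
    m=arm.camera_model(n);snap(n,f"pics/{n}8.png");print(n,[cv2.boundingRect(c) for c in masks(f"pics/{n}8.png",(60,60,30),(95,255,255))])
    if n!="wrist":
        T=np.radians(np.arange(0,360,10));c=(.4409,.3464)
        P=[(c[0]+.013*np.cos(a),c[1]+.013*np.sin(a),z) for a in T for z in(.03,.06)]+[(c[0]+.007*np.cos(a),c[1]+.007*np.sin(a),.068) for a in T]
        q=np.array([proj(m,p) for p in P]);print("pred",q.min(0).round(1),q.max(0).round(1))
    else: M=m
for u in masks("pics/wrist8.png",(60,60,30),(95,255,255)):
    x,y,w,h=cv2.boundingRect(u);print(x,y,onz(M,x+w/2,y+h-w/2,.06,True).round(3))
E
```

```text
{'t': 12.0, 'q': [-0.7338, 0.4473, -0.0175, 2.0226, 0.012, 0.6748, -2.0388], 'tcp_pos': [0.44, 0.3457, 0.1953], 'tool_rot': [[0.9579, 0.2869, -0.0023], [0.2869, -0.9579, -0.002], [-0.0028, 0.0013, -1.0]], 'contact_force': [1.1442, -0.2106, -0.6369], 'opening': 0.0542, 'grip_force': 3.3191}
wrist [(316, 211, 35, 37), (262, 177, 30, 38), (555, 173, 5, 21), (357, 157, 37, 37), (517, 144, 25, 31), (302, 113, 39, 39)]
scene [(263, 208, 17, 16), (304, 202, 17, 16), (409, 164, 18, 15), (377, 160, 17, 15), (378, 138, 16, 14), (412, 133, 15, 20), (200, 38, 79, 45), (210, 0, 51, 45)]
pred [411.2 132.1] [427.1 151.1]
top [(271, 406, 62, 14), (0, 355, 40, 65), (149, 271, 17, 15), (117, 265, 18, 11), (158, 242, 16, 14), (129, 235, 17, 15), (539, 220, 21, 63), (0, 204, 67, 140), (235, 199, 13, 13), (270, 195, 14, 14)]
pred [117.8 263.9] [134.1 276.7]
316 211 [0.427 0.291 0.06 ]
262 177 [0.439 0.347 0.06 ]
555 173 [0.543 0.045 0.06 ]
357 157 [0.485 0.272 0.06 ]
517 144 [0.555 0.108 0.06 ]
302 113 [0.505 0.329 0.06 ]
```

jog_arm(motion=[[[-0.05,0.4,0],[0,0,0],63],[[-0.09,0.73,0],[0,0,0],63],[[-0.09,0.73,0],[0,0,0],63],[[-0.09,0.73,0],[0,0,0],63],[[-0.09,0.73,0],[0,0,0],63]])

```text
t: 12.65
tcp_pos: [0.4682, 0.1799, 0.1942]
tool_rot: [[0.958, 0.287, -0.002], [0.287, -0.958, -0.001], [-0.002, 0.0, -1.0]]
contact_force: [0.0, -0.2, -1.3]
opening: 0.0536
grip_force: 3.3
```

jog_arm(motion=[[[-0.09,0.73,0],[0,0,0],63],[[-0.09,0.73,0],[0,0,0],63],[[-0.09,0.73,0],[0,0,0],63],[[-0.09,0.73,0],[0,0,0],63],[[-0.09,0.73,0],[0,0,0],63]])

```text
t: 13.15
tcp_pos: [0.499, -0.0011, 0.1942]
tool_rot: [[0.958, 0.287, -0.002], [0.287, -0.958, -0.0], [-0.002, -0.0, -1.0]]
contact_force: [0.3, 0.8, -0.2]
opening: 0.0538
grip_force: 3.3
```

jog_arm(motion=[[[-0.31,0.71,0],[0,0,0],63],[[-0.31,0.71,0],[0,0,0],63],[[-0.31,0.71,0],[0,0,0],63],[[-0.31,0.71,0],[0,0,0],63],[[-0.31,0.71,0],[0,0,0],63]])

```text
t: 13.65
tcp_pos: [0.4752, -0.1931, 0.1942]
tool_rot: [[0.958, 0.287, -0.002], [0.287, -0.958, 0.001], [-0.001, -0.001, -1.0]]
contact_force: [0.4, 0.2, 0.3]
opening: 0.0539
grip_force: 3.3
```

jog_arm(motion=[[[-0.31,0.7,0],[0,0,0],63],[[-0.31,0.7,0],[0,0,0],63],[[-0.2,0.5,0],[0,0,0],63],[[0,0,0],[0,0,0],63],[[0,0,0],[0,0,0],63]])

```text
t: 14.15
tcp_pos: [0.4635, -0.2947, 0.1941]
tool_rot: [[0.958, 0.285, -0.002], [0.285, -0.958, 0.001], [-0.001, -0.002, -1.0]]
contact_force: [0.1, 0.1, 0.3]
opening: 0.0539
grip_force: 3.3
```

```bash
python3 - <<'E'
from st import *
st();to([.461,-.3085,.064],[.286,-.958])
m=arm.camera_model("wrist");snap("wrist","pics/w9.png")
cs=[c for c in masks("pics/w9.png",(10,60,90),(30,255,255)) if 150<cv2.boundingRect(c)[0]<350]
print([cv2.boundingRect(c) for c in cs])
E
```

```text
{'t': 14.15, 'q': [0.4647, 0.4374, 0.0256, 2.0478, -0.0181, 0.6585, -0.7793], 'tcp_pos': [0.4635, -0.2947, 0.1941], 'tool_rot': [[0.9584, 0.2853, -0.0016], [0.2853, -0.9584, 0.0011], [-0.0013, -0.0015, -1.0]], 'contact_force': [0.0644, 0.1348, 0.3102], 'opening': 0.0539, 'grip_force': 3.3186}
shift units [-0.123  0.255  2.601]
turn deg about tool z -0.05
[(244, 167, 95, 62)]
```

jog_arm(motion=[[[-0.12,0.25,0],[0,0,0],63],[[0,0,0.7],[0,0,0],63],[[0,0,0.6],[0,0,0],63],[[0,0,0],[0,0,0],63],[[0,0,0],[0,0,0],63]])

```text
t: 14.7
tcp_pos: [0.4622, -0.308, 0.1298]
tool_rot: [[0.958, 0.288, -0.001], [0.288, -0.958, 0.001], [-0.001, -0.001, -1.0]]
contact_force: [0.2, -0.9, -0.7]
opening: 0.0538
grip_force: 3.3
```

```bash
python3 - <<'E'
from st import *
st();to([.461,-.3085,.064],[.286,-.958])
m=arm.camera_model("wrist");snap("wrist","pics/w10.png")
h=cv2.cvtColor(cv2.imread("pics/w10.png"),cv2.COLOR_BGR2HSV)
c=max([c for c in masks("pics/w10.png",(10,60,90),(30,255,255)) if 180<cv2.boundingRect(c)[0]<350],key=cv2.contourArea)
w=np.array([onz(m,u,v,.022,True)[:2] for u,v in cv2.convexHull(c).reshape(-1,2).astype(float)],np.float32);print(cv2.boundingRect(c),cv2.minAreaRect(w))
# jaw ends: light grey pixels by row
for r in range(180,300,8):
    row=h[r,180:390];k=np.where((row[:,1]<35)&(row[:,2]>100))[0]+180
    g=np.split(k,np.where(np.diff(k)>2)[0]+1);print(r,[(int(x[0]),int(x[-1])) for x in g if len(x)>2])
E
```

```text
{'t': 14.7, 'q': [0.4915, 0.5407, 0.02, 2.0763, -0.0206, 0.5259, -0.7522], 'tcp_pos': [0.4622, -0.308, 0.1298], 'tool_rot': [[0.9577, 0.2879, -0.001], [0.2879, -0.9577, 0.0006], [-0.0008, -0.0008, -1.0]], 'contact_force': [0.2161, -0.908, -0.7292], 'opening': 0.0538, 'grip_force': 3.3175}
shift units [-0.026  0.004  1.315]
turn deg about tool z 0.11
(219, 173, 119, 77) ((0.4595535695552826, -0.30781668424606323), (0.0621156208217144, 0.09068776667118073), 16.74874496459961)
180 [(180, 218), (338, 389)]
188 [(180, 218), (338, 389)]
196 [(180, 218), (338, 389)]
204 [(180, 219), (337, 389)]
212 [(180, 219), (337, 389)]
220 [(180, 219), (240, 245), (309, 315), (336, 389)]
228 [(180, 220), (239, 245), (309, 316), (336, 389)]
236 [(180, 220), (237, 245), (309, 317), (335, 389)]
244 [(180, 221), (235, 246), (309, 322), (335, 389)]
252 [(180, 389)]
260 [(180, 211), (220, 335), (344, 389)]
268 [(180, 186), (197, 208), (218, 337), (348, 358), (369, 389)]
276 [(180, 182), (193, 205), (216, 339), (351, 362), (374, 389)]
284 [(189, 201), (214, 341), (354, 366), (379, 389)]
292 [(194, 200), (212, 343), (356, 361)]
```

jog_arm(motion=[[[-0.02,0,0.4],[0,0,0],63],[[0,0,0.5],[0,0,0],63],[[0,0,0.3],[0,0,0],63],[[0,0,0],[0,0,0],63],[[0,0,0],[0,0,0],63]])

```text
t: 15.25
tcp_pos: [0.4623, -0.3092, 0.0711]
tool_rot: [[0.958, 0.287, 0.002], [0.287, -0.958, -0.001], [0.002, 0.002, -1.0]]
contact_force: [0.3, -0.6, -1.0]
opening: 0.0537
grip_force: 3.3
```

jog_arm(motion=[[[0,0,0.06],[0,0,0],63],[[0,0,0.06],[0,0,0],63],[[0,0,0],[0,0,0],63],[[0,0,0],[0,0,0],63]])

```text
t: 15.65
tcp_pos: [0.4614, -0.3087, 0.0641]
tool_rot: [[0.958, 0.287, 0.0], [0.287, -0.958, -0.0], [0.0, 0.0, -1.0]]
contact_force: [0.7, 0.2, 0.0]
opening: 0.0539
grip_force: 3.3
```

jog_arm(motion=[[[0,0,0.03],[0,0,0],63],[[0,0,0.02],[0,0,0],63],[[0,0,0],[0,0,0],63]])

```text
t: 15.95
tcp_pos: [0.4613, -0.3086, 0.0614]
tool_rot: [[0.958, 0.287, -0.0], [0.287, -0.958, 0.0], [-0.0, -0.0, -1.0]]
contact_force: [0.4, 0.0, 0.0]
opening: 0.0536
grip_force: 3.3
```

jog_arm(motion=[[[0,0,0.02],[0,0,0],63],[[0,0,0],[0,0,0],63],[[0,0,0],[0,0,0],63]])

```text
t: 16.25
tcp_pos: [0.4615, -0.3087, 0.0606]
tool_rot: [[0.958, 0.287, 0.0], [0.287, -0.958, -0.0], [0.0, 0.0, -1.0]]
contact_force: [-0.9, 0.2, 4.9]
opening: 0.0539
grip_force: 3.9
```

Seated on the floor (4.9 N). Now I release gently and retreat.

jog_arm(motion=[[[0,0,0],[0,0,0],64],[[0,0,0],[0,0,0],66],[[0,0,0],[0,0,0],70],[[0,0,0],[0,0,0],85],[[0,0,0],[0,0,0],100]])

```text
t: 16.75
tcp_pos: [0.4611, -0.3086, 0.0601]
tool_rot: [[0.958, 0.287, -0.0], [0.287, -0.958, 0.0], [-0.0, -0.0, -1.0]]
contact_force: [-0.1, 0.2, 1.0]
opening: 0.0842
grip_force: 0.0
```

jog_arm(motion=[[[0,0,0],[0,0,0],100],[[0,0,0],[0,0,0],100],[[0,0,-0.1],[0,0,0],100],[[0,0,-0.3],[0,0,0],100],[[0,0,-0.6],[0,0,0],100]])

```text
t: 17.25
tcp_pos: [0.4599, -0.3078, 0.1094]
tool_rot: [[0.958, 0.287, -0.004], [0.287, -0.958, 0.002], [-0.003, -0.003, -1.0]]
contact_force: [0.1, -0.6, 0.4]
opening: 0.0854
grip_force: 0.0
```

jog_arm(motion=[[[0,0,-0.7],[0,0,0],100],[[0,0,-0.7],[0,0,0],100],[[0,0,-0.6],[0,0,0],100],[[0,0,0],[0,0,0],100],[[0,0,0],[0,0,0],100]])

```text
t: 17.75
tcp_pos: [0.4614, -0.3088, 0.2112]
tool_rot: [[0.958, 0.287, 0.002], [0.287, -0.958, -0.001], [0.001, 0.001, -1.0]]
contact_force: [0.4, 0.1, -1.6]
opening: 0.0855
grip_force: 0.0
```

```bash
python3 - <<'E'
from st import *
st()
m=arm.camera_model("wrist");snap("wrist","pics/w11.png");h=cv2.cvtColor(cv2.imread("pics/w11.png"),cv2.COLOR_BGR2HSV)
c=max([c for c in masks("pics/w11.png",(10,60,90),(30,255,255)) if 180<cv2.boundingRect(c)[0]<350],key=cv2.contourArea)
x,y,w,hh=cv2.boundingRect(c);print(x,y,w,hh)
# steel pixels (low saturation) inside the rest's outline, and tongs' expected top
k=np.zeros(h.shape[:2],np.uint8);cv2.fillConvexPoly(k,cv2.convexHull(c),255);k&=cv2.inRange(h,np.array((0,0,60)),np.array((180,40,255)))
g,_=cv2.findContours(k,cv2.RETR_EXTERNAL,cv2.CHAIN_APPROX_NONE)
for q in g:
    if cv2.contourArea(q)>30:
        b=cv2.boundingRect(q);r=cv2.minAreaRect(np.array([onz(m,u,v,.108,True)[:2] for u,v in q.reshape(-1,2).astype(float)],np.float32));print(b,np.round(r[0],4),np.round(r[1],4),r[2])
snap("scene","pics/s11.png");ms=arm.camera_model("scene")
a=cv2.imread("pics/scene0.png").astype(int);b=cv2.imread("pics/s11.png").astype(int)
d=np.abs(a-b).max(2)[150:225,80:155];print("rest region changed px",(d>40).sum(),"of",d.size)
print([cv2.boundingRect(c) for c in masks("pics/s11.png",(60,60,30),(95,255,255))])
E
```

```text
{'t': 17.75, 'q': [0.4867, 0.4189, 0.0284, 2.024, -0.018, 0.6971, -0.7535], 'tcp_pos': [0.4614, -0.3088, 0.2112], 'tool_rot': [[0.958, 0.2868, 0.0016], [0.2868, -0.958, -0.0009], [0.0013, 0.0013, -1.0]], 'contact_force': [0.4243, 0.0626, -1.646], 'opening': 0.0855, 'grip_force': 0.0}
232 159 91 59
(245, 175, 65, 43) [ 0.4718 -0.3042] [0.0326 0.048 ] 17.80887794494629
rest region changed px 18 of 5625
[(263, 208, 17, 16), (304, 202, 17, 16), (409, 164, 18, 15), (378, 160, 16, 15), (378, 138, 17, 14), (411, 133, 16, 20), (200, 38, 79, 45), (210, 0, 51, 46), (0, 0, 53, 42)]
```

```bash
python3 -c "
from bench import arm
print(arm.finish_job())"
```

```text
the job is handed in; nothing more can be done
None
```

The job is handed in at about 18 s of the 58 s allowed: camera measurements show the tall cactus upright in the empty cell of the blue seed tray and the tongs standing in their rest, with the gripper open and clear.

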